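# Set the read head and hold the check plate in the read window

## Task

Turn the knob on the white read station until the pointer on the scale stands opposite the tip of the arrow-shaped rider (not the round one). Then take the check plate, the one with the flat rectangular handle, out of its stand, lower its blade through the slot of the read window until the underside of its handle is about 10 mm above the window, and finish holding it still in the gripper there, upright, not set down on the window. Leave the other plate and everything else where they are.

Things in the scene. Friction and masses are not known exactly. Their poses are not given: they have to be found in the camera images.
- station: White read station, a fixed housing 200 (x) x 300 (y) x 130 mm high, origin at the centre of its underside, its x axis pointing away from the robot (yaw varies). On its flat top: the slotted steel window at y = -75 mm, the knob at x = -35, y = +65 mm, and the scale with pointer and riders along the far edge at x about +70 mm, y +15 to +115 mm (pointer and riders are at most 10 mm high).
- window (a point): Centre of the mouth of the slot in the steel window plate, at the top surface of the station (130 mm up); axes as the station's. The slot is 42 mm long along x and 10 mm wide along y, its plate 12 mm thick; the topmost 4 mm flare out at 45 degrees to 50 x 18 mm at the surface; below it an empty bay 98 mm deep, open on the station's far side. Blade to slot: 2 mm clearance in all.
- knob (a joint): Angle of the knob, rad, clockwise seen from above positive, stops at -2 and +2. At 0 its grip bar lies along the station's x axis. It is geared to the pointer: each rad clockwise moves the pointer 20 mm towards the station's -y. About 0.05 N m of friction; it stays where it is left.
- knob_grip (a point): On the knob's vertical axis, in the upper part of its grip bar, 168 mm above the table. The bar is 48 mm long (the point's x axis, turning with the knob), 14 mm thick and 30 mm high; its top is 8 mm above this point and the round disc under it (54 mm across) is 22 mm below this point.
- pointer_tip (a point): Tip of the white pointer on the scale; it slides along the station's y axis and its tip points to the station's +x, at the riders. Only the knob can move it. Axes as the station's.
- arrow_rider: Steel rider with a pointed end facing the pointer, 13 mm wide, 6 mm high, fixed on the scale; its origin lies at the tip of its point. Axes as the station's. The pointer is aligned when its tip has the same station y as this origin (within 3 mm).
- round_rider: Round steel rider, 13 mm across, on the same scale: not the mark to use. Its origin lies at its edge facing the pointer.
- stand: Grey stand 90 (x) x 160 (y) x 75 mm high, fixed, origin at the centre of its underside; two slots 43 x 11 mm in its top, 66 mm deep, at y = +37.5 and -37.5 mm, each holding a plate that hangs by the underside of its handle on the stand's top. The plates can swap places.
- check_plate: Aluminium check plate, 120 g: flat blade 40 (x) x 8 (y) x 60 mm high with a rounded foot, and above it the flat rectangular handle 44 (x) x 18 (y) x 40 mm high. Origin at the centre of the blade's foot, z up; handle from 60 to 100 mm above the origin. Starts upright, origin 15 mm above the table.
- wiper_plate: The other plate: same blade, round handle 30 mm across and 40 mm high. Leave it in the stand. Origin at the centre of the blade's foot.
- strip_can: Bystander: white can 54 mm across, 100 mm high, origin under its centre.
- reagent: Bystander: white bottle 64 mm across, 150 mm high, origin under its centre.
- vial: Bystander: small amber vial 28 mm across, 55 mm high, origin under its centre.
- tray: Bystander: white tray 160 x 220 x 35 mm, origin under its centre.
- timer: Bystander: flat grey timer 50 x 70 x 22 mm, origin under its centre.
Things that resemble listed ones, but are neither listed nor needed, are in the scene too. Leave any brown or red look-alike of the check_plate alone.

How it is judged:
By the outcome, as a careful person would: the job done as asked, in the order asked, and still so for the second after the job is handed in, while the arm keeps its last pose, push and grip.
It also fails if it takes over 67 s, if anything falls off the work surface, if the arm or the gripper's body presses on something with over 40 N, if the wrist force passes 120 N, or if a joint passes its speed limit or range.

## Robot

A 6-joint arm with a two-finger parallel gripper is mounted at the origin on the work surface. World frame = base frame: x ahead of the robot, y to its left, z up, the work surface at z = 0. Lengths are in m, angles in rad, forces in N, time in s.
With the tool pointing down it reaches from about 0.425 to 0.95 m from the base axis. Payload 3.5 kg.
Tool frame: the origin (TCP) lies midway between the tips of the shut fingers; the grasp point (between the pads) lies 19 mm behind it; z points along the fingers, y is the direction in which the jaws open and shut (so a half turn about z gives the same grasp; the last joint's range is limited). The gripper opens to 85 mm and grips with 20 to 120 N. Pads are 22 mm wide; open, the fingers measure 114 mm over their backs; the gripper's body (76 mm by 85 mm) begins 54 mm behind the grasp point. The pads swing forward as they close: fully open they stand 13 mm farther back than shut.
Start: joints at [1.067, 0.286, 1.577, -0, 1.279, -0.15], TCP at [0.234, 0.633, 0.231] pointing down, gripper open.
Joint ranges: [-2.77, 2.77], [-0.9, 2.22], [0.21, 2.48], [-1.53, 4.67], [0.24, 2.81], [-2.84, 2.84]. Speed limits (rad/s): [2.79, 2.79, 3.14, 3.14, 3.14, 3.14].

## Interface

Orientations are given as a unit quaternion [x, y, z, w].
In Python, from plant import ctrl gives the robot as it stands.
- The arm moves only by the tool apply_moves, never from a script. Its argument "moves" is a list that holds one entry, the list of rows, each a list of 7 numbers: the shift along the tool's x, y, z in m, then the turn, a rotation vector about the tool's x, y, z in degrees, then the gripper's target within -1 to 1 (shut at 1, half-way at 0, fully open at -1). In form: [[[tx, ty, tz, ax, ay, az, hand], ...]]. A call has 1 to 12 rows; each row shifts and turns the pose as measured when the row begins, along the tool's axes as they then stand; what a row does not reach is not made up. A row lasts 1/10 s, in which the tool goes at most 50 mm and 8.59 degrees, less where a joint would pass 70% of its speed; a pose out of reach is approached as far as the arm can. A call with a gripper value outside its range is refused whole. The fingers move at their own pace and stop on an object; "force" is the grip in N (left out, the last holds). Time passes only in rows, so rows that do not move let the fingers close. It gives the time, the measured TCP pose, the force and the opening at its end, in the units of the state.
- ctrl.get_state(): the state, without advancing time (a new reading comes with each control period).
- ctrl.read_camera(name): name is "scene" or "top" or "wrist"; returns the picture (480x640x3 uint8, red, green, blue); there is no depth.
- ctrl.get_calibration(name): a dict with "camera_matrix" (3x3 intrinsics, pixels), "cam_to_world" (4x4, takes a point from camera to world coordinates). Camera axes: x right, y up, looking along -z (the intrinsics and any distortion apply to the point x, -y, -z); pixel columns grow to the right and rows downward; lengths in m; the calibration is good to about 2 mm. A picture is of the moment at which its call begins: read the wrist's pose just before it. get_calibration takes no time and is no camera call; for the wrist camera it gives the pose at the moment of the call.
- ctrl.sign_off(): hands the job in, once; it reports no verdict.
The state is a dict: "time": time; "qpos": joint angles; "dq": joint speeds; "joint_efforts": joint torques, N m; "eef_pos": TCP position; "tcp_rot": TCP orientation; "contact_force": force on the tool from outside, world axes, zero at the start; "wrist_torque": the same for the moment, N m; "opening": opening from 0.0 (shut) to 1.0 (fully open).
Only numpy, scipy, OpenCV 4.12 (cv2) and the standard library are available. Lean on these libraries where they do the work, as an engineer would, in place of code of your own. Each camera call takes 0.05 s, during which the arm holds its last target. There are 200 camera calls.

## Working session

There is one attempt and no reset: what is moved stays moved. The work goes in short steps, Python scripts to look and compute and a tool call to move; the robot and the scene stay as the last step left them, time stands still between calls to the robot, and variables do not carry over. Pictures are saved under pics/ and viewed, about 8 in all and at most 12, crops included, and the job is handed in when it is done.

Besides the shell and the picture viewer there is one more tool, called after "Request:" as name(argument=value, ...), one argument or row to a line, values as JSON. apply_moves: Moves the arm, as the interface text tells. Its arguments: {"type":"object","properties":{"moves":{"type":"array","items":{"type":"array","items":{"type":"array","items":{"type":"number"}}}},"force":{"type":"number"}},"required":["moves"]}

```bash
ls; mkdir -p pics; cat > h.py <<'E'
import numpy as np, cv2
from plant import ctrl
def cal(n):
    c=ctrl.get_calibration(n); return np.array(c["camera_matrix"]),np.array(c["cam_to_world"]),c
def ray(K,T,u,v):
    d=np.array([(u-K[0,2])/K[0,0],-(v-K[1,2])/K[1,1],-1]); return T[:3,3],T[:3,:3]@d
def onz(K,T,u,v,z):
    o,d=ray(K,T,u,v); return o+d*(z-o[2])/d[2]
def proj(K,T,p):
    c=T[:3,:3].T@(np.array(p)-T[:3,3]); return np.array([K[0,0]*c[0]/-c[2]+K[0,2],K[1,1]*-c[1]/-c[2]+K[1,2]])
def shot(n,f):
    K,T,_=cal(n); im=ctrl.read_camera(n)[:,:,::-1].copy(); cv2.imwrite(f,im); np.savez(f[:-4]+'.npz',K=K,T=T); return im,K,T
def load(f):
    z=np.load(f[:-4]+'.npz'); return cv2.imread(f),z['K'],z['T']
E
python3 - <<'E'
from h import *
for n in("top","scene"):
    im,K,T=shot(n,f"pics/{n}0.png"); print(n,K.round(1).tolist(),T.round(3).tolist(),[k for k in cal(n)[2]])
print(ctrl.get_state())
E
```

```text
pics
top [[463.5, 0.0, 311.5], [0.0, 463.5, 241.0], [0.0, 0.0, 1.0]] [[-0.023, 0.982, -0.188, 0.332], [-1.0, -0.021, 0.015, -0.071], [0.011, 0.188, 0.982, 1.253], [0.0, 0.0, 0.0, 1.0]] ['camera_matrix', 'cam_to_world']
scene [[605.5, 0.0, 326.6], [0.0, 605.5, 228.5], [0.0, 0.0, 1.0]] [[0.055, -0.809, 0.585, 1.381], [0.998, 0.044, -0.033, -0.13], [0.001, 0.586, 0.811, 1.277], [0.0, 0.0, 0.0, 1.0]] ['camera_matrix', 'cam_to_world']
{'time': 0.1, 'qpos': array([ 1.06696980e+00,  2.87114222e-01,  1.57804466e+00,  6.45943964e-05,
        1.27863264e+00, -1.49974006e-01]), 'dq': array([ 0.0004903 , -0.00329464, -0.00517798,  0.00163786,  0.00077419,
        0.00024329]), 'joint_efforts': array([ 1.39588472e-03, -4.07304275e+01, -2.93696380e+01, -8.39597533e-05,
        3.49197944e-03,  5.64717723e-06]), 'eef_pos': array([0.23354275, 0.63266591, 0.23005314]), 'tcp_rot': array([ 1.76013739e-01,  9.84387096e-01, -1.03128026e-03, -3.82318387e-04]), 'contact_force': array([-1.20629221, -1.27557602, -0.27123288]), 'wrist_torque': array([-0.00042525,  0.00556612,  0.07402104]), 'opening': 1.0022406940056365}
```

View pics/top0.png

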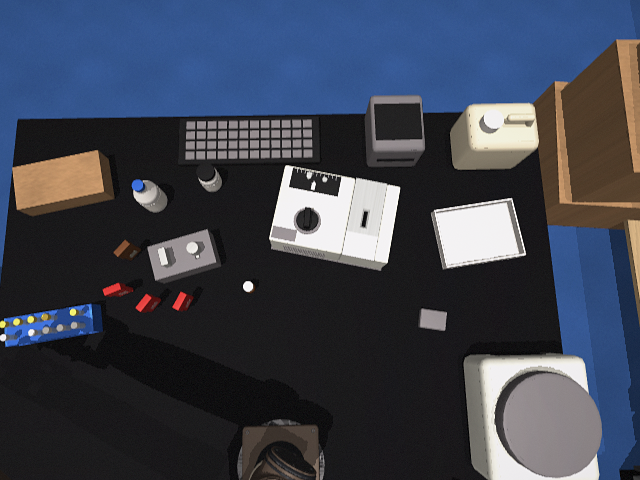

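View pics/scene0.png

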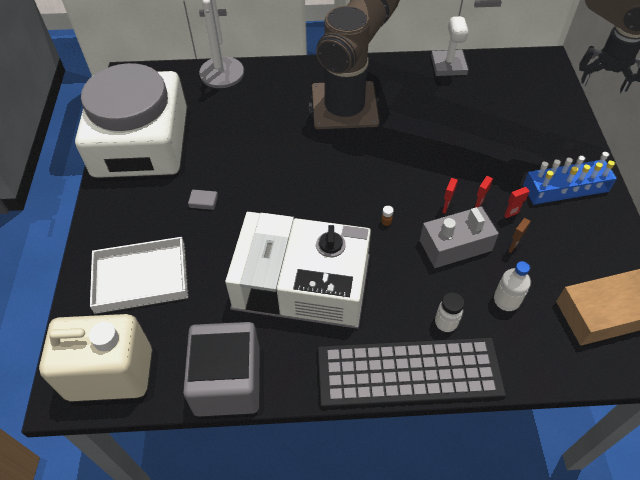

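The top view shows the station at about (335,218) and the stand at (184,255). In the stand, the flat handle is at (165,256) and the round one at (193,248). Possible mistakes for the check plate are the round-handled wiper (193,248), the brown one (126,249) and the red ones (118,290), (148,303), (183,301). I choose (165,256), and I'll check it in one crop.

```bash
python3 - <<'E'
from h import *
t,_,_=load("pics/top0.png"); s,_,_=load("pics/scene0.png")
c=lambda im,x,y,w,h,W,H: cv2.resize(im[y:y+h,x:x+w],(W,H),interpolation=cv2.INTER_CUBIC)
a=np.vstack([c(t,262,158,145,120,400,331),c(t,140,222,90,66,400,269)])
b=np.vstack([c(s,220,205,160,132,400,331),c(s,410,190,100,67,400,269)])
cv2.imwrite("pics/c1.png",np.hstack([a,b]))
E
```

```text
(no output)
```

View pics/c1.png

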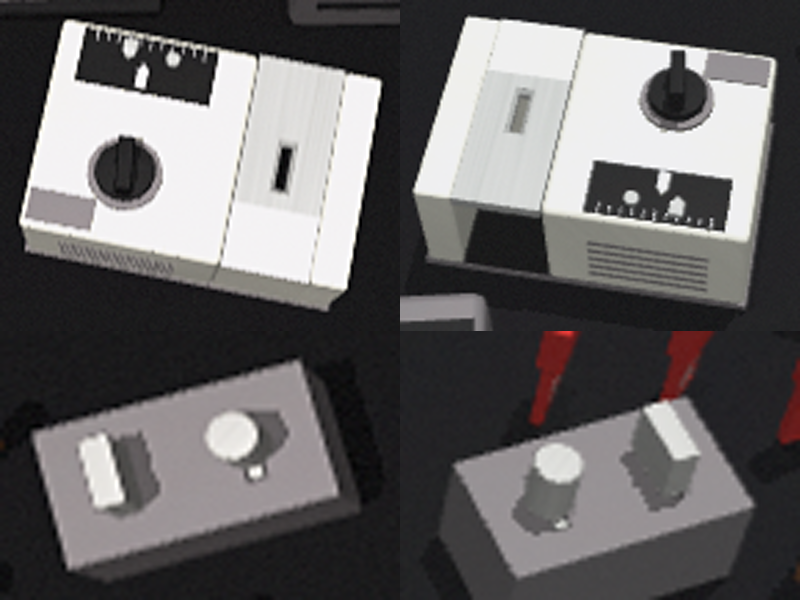

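The crop confirms it: the flat rectangular handle is on the left in the stand (crop 103,470) and the round one is on the right. The arrow rider's tip is at crop (130,59), the round rider at (173,59) and the pointer tip at (142,65). Next I'll cast rays to get positions.

```bash
python3 - <<'E'
from h import *
t,K,T=load("pics/top0.png"); s,K2,T2=load("pics/scene0.png")
A=lambda x,y,z:onz(K,T,262+x/2.759-.3,158+y/2.758-.3,z)
B=lambda x,y,z:onz(K,T,140+x/4.444-.4,222+(y-331)/4.076-.4,z)
C=lambda x,y,z:onz(K2,T2,220+(x-400)/2.5-.3,205+y/2.508-.3,z)
D=lambda x,y,z:onz(K2,T2,410+(x-400)/4-.4,190+(y-331)/4.015-.4,z)
P=lambda n,p:print(n,p.round(4))
fl,fr,nl,nr=[A(*q,.13) for q in((66,20),(382,78),(22,228),(345,290))]
for n,p in zip(("fl","fr","nl","nr"),(fl,fr,nl,nr)):P(n,p)
print("len",np.linalg.norm(fl-fr),np.linalg.norm(nl-nr),np.linalg.norm(fl-nl),np.linalg.norm(fr-nr))
v=(fl-fr+nl-nr); yaw=np.arctan2(-v[0],v[1]);print("yaw",np.degrees(yaw))
ctr=(fl+fr+nl+nr)/4;P("ctr",ctr)
R=np.array([[np.cos(yaw),-np.sin(yaw)],[np.sin(yaw),np.cos(yaw)]])
L=lambda p:(R.T@(p[:2]-ctr[:2])).round(4)
slot=A(283,168,.13);P("slot",slot);P("slot2",C(519,112,.13))
k=A(125,165,.176);P("knob",k);P("knob2",C(679,70,.176))
for n,a,c in(("ptr",(142,65),(664,195)),("arrow",(130,59),(676,197)),("round",(173,67),(632,190))):
    print(n,L(A(*a,.137)),L(C(*c,.137)))
print("local slot,knob",L(slot),L(C(519,112,.13)),L(k),L(C(679,70,.176)))
for c in((33,433),(302,361),(340,496),(70,570)):P("st",B(*c,.075))
for c in((455,465),(688,397),(752,505),(518,577)):P("st2",D(*c,.075))
P("plate",B(101,472,.115));P("pl2",D(670,432,.115));P("wip",B(232,437,.115));P("wip2",D(559,463,.115))
E
```

```text
fl [ 0.7451 -0.0273  0.13  ]
fr [ 0.6837 -0.316   0.13  ]
nl [0.5505 0.0145 0.13  ]
nr [ 0.4885 -0.2716  0.13  ]
len 0.29524257348278554 0.292677672815105 0.19904378249331936 0.2002898462559583
yaw -12.119546997808854
ctr [ 0.617  -0.1501  0.13  ]
slot [ 0.6008 -0.2214  0.13  ]
slot2 [ 0.6048 -0.2222  0.13  ]
knob [ 0.5953 -0.0784  0.176 ]
knob2 [ 0.5986 -0.076   0.176 ]
ptr [0.0681 0.0698] [0.0731 0.0719]
arrow [0.0716 0.0816] [0.0734 0.0826]
round [0.0716 0.0417] [0.0725 0.0435]
local slot,knob [-0.0008 -0.0731] [ 0.0032 -0.0731] [-0.0363  0.0655] [-0.0335  0.0686]
st [0.5514 0.3337 0.075 ]
st [0.5947 0.1794 0.075 ]
st [0.5075 0.1559 0.075 ]
st [0.4643 0.3089 0.075 ]
st2 [0.5102 0.1574 0.075 ]
st2 [0.4656 0.3116 0.075 ]
st2 [0.55   0.3336 0.075 ]
st2 [0.5943 0.1826 0.075 ]
plate [0.5191 0.2812 0.115 ]
pl2 [0.5218 0.2807 0.115 ]
wip [0.5391 0.209  0.115 ]
wip2 [0.5411 0.2099 0.115 ]
```

Request:
apply_moves(
  moves=[
    [[-0.035, -0.032, -0.006, 0, 0, 0, -1], [-0.035, -0.032, -0.006, 0, 0, 0, -1], [-0.035, -0.032, -0.006, 0, 0, 0, -1], [-0.035, -0.032, -0.006, 0, 0, 0, -1], [-0.035, -0.032, -0.006, 0, 0, 0, -1], [-0.035, -0.032, -0.006, 0, 0, 0, -1], [-0.035, -0.032, -0.006, 0, 0, 0, -1], [-0.035, -0.032, -0.006, 0, 0, 0, -1], [-0.035, -0.032, -0.006, 0, 0, 0, -1], [-0.035, -0.032, -0.006, 0, 0, 0, -1], [-0.035, -0.032, -0.006, 0, 0, 0, -1], [-0.035, -0.032, -0.006, 0, 0, 0, -1]],
  ],
)

```text
time: 1.3
eef_pos: [0.4987, 0.1119, 0.2971]
tcp_rot: [0.17, 0.985, -0.005, -0.004]
contact_force: [0.4, 0.3, -0.2]
opening: 0.997
```

```bash
cat >> h.py <<'E'
from scipy.spatial.transform import Rotation as Ro
def need(p,yaw):
    """tool-axis shift and turn (deg) to reach TCP p with tool down, tool x at world yaw deg"""
    s=ctrl.get_state(); R=Ro.from_quat(s["tcp_rot"]); a=np.radians(yaw)
    G=Ro.from_matrix(np.array([[np.cos(a),np.sin(a),0],[np.sin(a),-np.cos(a),0],[0,0,-1]]))
    M=R.as_matrix()
    print("t",round(s["time"],2),"pos",s["eef_pos"].round(4),"yaw",round(float(np.degrees(np.arctan2(M[1,0],M[0,0]))),2),"tilt",round(float(np.degrees(np.arccos(min(1,-M[2,2])))),2),"open",round(s["opening"],3),"F",s["contact_force"].round(1),"j6",round(s["qpos"][5],2))
    print("shift mm",((R.inv().apply(np.array(p)-s["eef_pos"]))*1000).round(1),"after turn:",((G.inv().apply(np.array(p)-s["eef_pos"]))*1000).round(1),"turn deg",np.degrees((R.inv()*G).as_rotvec()).round(2))
E
python3 -c "
from h import *
need([.597,-.077,.30],181.5)"
```

```text
t 1.3 pos [0.4987 0.1119 0.2971] yaw 160.42 tilt 0.78 open 0.997 F [ 0.4  0.3 -0.2] j6 -1.2
shift mm [-156.  -145.1   -2.1] after turn: [ -93.4 -191.4   -2.9] turn deg [ -0.62  -0.47 -21.08]
```

Request:
apply_moves(
  moves=[
    [[0, 0, 0, -0.3, -0.2, -7, -1], [0, 0, 0, -0.3, -0.2, -7, -1], [0, 0, 0, 0, 0, -7, -1], [-0.019, -0.038, -0.001, 0, 0, 0, -1], [-0.019, -0.038, -0.001, 0, 0, 0, -1], [-0.019, -0.038, -0.001, 0, 0, 0, -1], [-0.019, -0.038, 0, 0, 0, 0, -1], [-0.019, -0.038, 0, 0, 0, 0, -1], [0, 0, 0, 0, 0, 0, -1]],
  ],
)

```text
time: 2.2
eef_pos: [0.6031, -0.0884, 0.2959]
tcp_rot: [-0.016, 1.0, 0.0, -0.003]
contact_force: [0.3, 0.1, 0.5]
opening: 1.002
```

```bash
python3 -c "
from h import *
need([.597,-.077,.30],181.5)
im,K,T=shot('wrist','pics/w1.png'); print(T.round(3).tolist(), K.round(0).tolist())"
```

```text
t 2.2 pos [ 0.6031 -0.0884  0.2959] yaw -178.16 tilt 0.31 open 1.002 F [0.3 0.1 0.5] j6 -1.91
shift mm [ 5.8 11.6 -4.1] after turn: [ 5.8 11.5 -4.1] turn deg [ 0.01 -0.31  0.34]
[[-0.032, -0.966, -0.257, 0.538], [0.999, -0.031, -0.007, -0.091], [-0.001, -0.257, 0.966, 0.437], [0.0, 0.0, 0.0, 1.0]] [[345.0, 0.0, 316.0], [0.0, 345.0, 236.0], [0.0, 0.0, 1.0]]
```

View pics/w1.png

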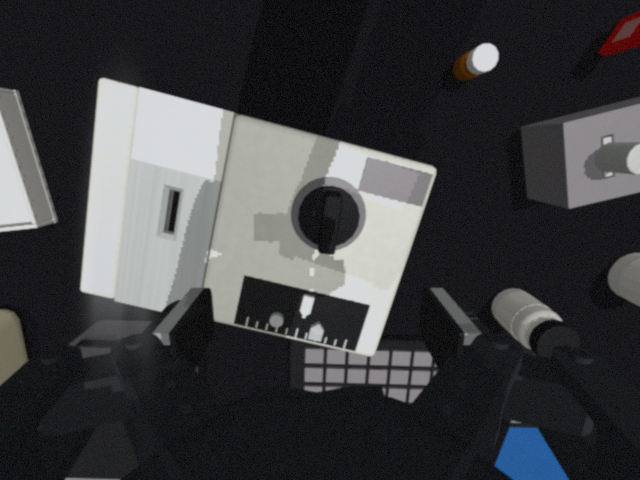

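The wrist view shows the knob's disc at (329,214) with its bar roughly vertical, (333,195) to (327,252). The pointer is at (307,305), the arrow rider at (316,330) and the round rider at (276,320). I'll measure these with masks.

```bash
cat >> h.py <<'E'
C0=np.array([.617,-.150]); YAW=np.radians(-12.1)
def loc(p):
    c,s=np.cos(YAW),np.sin(YAW); return np.array([[c,s],[-s,c]])@(np.asarray(p)[:2]-C0)
E
python3 - <<'E'
from h import *
im,K,T=load('pics/w1.png'); g=cv2.cvtColor(im,cv2.COLOR_BGR2GRAY)
def blobs(x0,y0,x1,y1,m,amin,z):
    n,lab,st,ce=cv2.connectedComponentsWithStats(m[y0:y1,x0:x1].astype(np.uint8))
    for i in range(1,n):
        if st[i,4]<amin: continue
        ys,xs=np.nonzero(lab==i); xs=xs+x0; ys=ys+y0
        print("blob",st[i,:5].tolist(),(ce[i]+[x0,y0]).round(1))
        a=loc(onz(K,T,xs[ys==ys.min()].mean(),ys.min(),z)); b=loc(onz(K,T,xs[ys==ys.max()].mean(),ys.max(),z)); print("  top",a.round(4),"bot",b.round(4),"cen",loc(onz(K,T,*(ce[i]+[x0,y0]),z)).round(4))
blobs(240,285,358,345,g>110,15,.137)
r=g[180:270,285:375]; dark=np.zeros_like(g);dark[175:265,285:372]=g[175:265,285:372]<40
ys,xs=np.nonzero(g[180:265,290:370]<16); print("darkpx",len(xs))
pts=np.c_[xs+290,ys+180].astype(np.float32)
print(cv2.minAreaRect(pts))
print([int(v) for v in g[200,285:375:3]],[int(v) for v in g[225,285:375:3]],[int(v) for v in g[240,285:375:3]])
cv2.imwrite('pics/c2.png',cv2.convertScaleAbs(cv2.resize(im[165:350,230:380],None,fx=3.2,fy=3.2,interpolation=cv2.INTER_CUBIC),alpha=1.6))
for q in ([.597,-.077,.176],): print(proj(K,T,q))
E
```

```text
blob [47, 0, 71, 18, 650] [333.4 290.5]
  top [0.033  0.0771] bot [0.042  0.1131] cen [0.0358 0.0888]
blob [59, 10, 16, 24, 248] [306.3 305.4]
  top [0.0465 0.0649] bot [0.0705 0.0681] cen [0.0569 0.0677]
blob [30, 30, 13, 17, 128] [275.9 320.9]
  top [0.0737 0.0418] bot [0.0905 0.0454] cen [0.0799 0.0431]
blob [0, 33, 87, 27, 477] [302.1 334.4]
  top [0.0836 0.0153] bot [0.0939 0.0909] cen [0.088  0.0709]
blob [93, 54, 4, 6, 15] [334.7 341.7]
  top [0.0851 0.1033] bot [0.0907 0.1038] cen [0.0881 0.1039]
blob [103, 54, 4, 6, 15] [344.9 341.9]
  top [0.0825 0.1138] bot [0.0883 0.1133] cen [0.0859 0.1136]
darkpx 306
((316.7565612792969, 218.65538024902344), (34.86035919189453, 61.89314270019531), 8.365885734558105)
[174, 175, 154, 91, 77, 75, 42, 19, 19, 25, 23, 27, 20, 23, 32, 40, 41, 40, 41, 27, 43, 41, 41, 94, 129, 132, 183, 213, 215, 217] [144, 144, 140, 76, 74, 33, 19, 12, 8, 14, 2, 22, 14, 18, 18, 21, 27, 36, 35, 37, 34, 39, 37, 37, 59, 128, 152, 212, 212, 209] [145, 146, 146, 145, 146, 136, 82, 71, 59, 20, 20, 16, 17, 21, 17, 23, 37, 31, 36, 28, 44, 115, 129, 173, 211, 211, 210, 210, 210, 210]
[331.81036588 223.18620878]
```

View pics/c2.png

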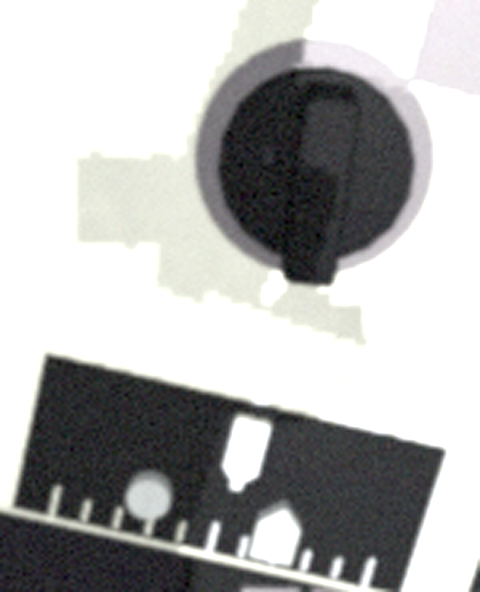

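The crop shows the bar's top face running from crop (331,87) to (310,278). The pointer tip is at (236,490), the arrow tip at (286,500), and the round rider on the other side at (148,495).

```bash
python3 - <<'E'
from h import *
im,K,T=load('pics/w1.png')
f=lambda x,y,z:onz(K,T,230+x/3.2-.4,165+y/3.2-.4,z)
a,b=f(331,87,.176),f(310,278,.176); print(a.round(4),b.round(4),"len",np.linalg.norm(a-b),"bar yaw",np.degrees(np.arctan2(*(b-a)[1::-1])),"mid",((a+b)/2).round(4))
print("disc",f(316,165,.146).round(4))
p,q=loc(f(236,490,.138)),loc(f(286,500,.136)); print("ptr",p.round(4),"arrow",q.round(4),"turn ccw deg",np.degrees((q-p)[1]/.02))
need([.597,-.077,.23],np.degrees(np.arctan2(*(b-a)[1::-1]))-180)
E
```

```text
[ 0.5726 -0.0771  0.176 ] [ 0.6201 -0.0802  0.176 ] len 0.04766805738343085 bar yaw -3.7294471514509993 mid [ 0.5964 -0.0787  0.176 ]
disc [ 0.5977 -0.0787  0.146 ]
ptr [0.0697 0.0678] arrow [0.0703 0.0835] turn ccw deg 44.7709000463514
t 2.25 pos [ 0.6023 -0.0864  0.2958] yaw -178.09 tilt 0.38 open 1.001 F [-0.7  0.   0.2] j6 -1.91
shift mm [ 4.6  9.4 65.9] after turn: [ 5.9  9.  65.8] turn deg [ 0.08 -0.37  5.64]
```

Request:
apply_moves(
  moves=[
    [[0.005, 0.008, 0.02, 0, -0.3, 5.6, -1], [0, 0, 0.023, 0, 0, 0, -1], [0, 0, 0.023, 0, 0, 0, -1], [0, 0, 0, 0, 0, 0, -1]],
  ],
)

```text
time: 2.65
eef_pos: [0.5948, -0.0744, 0.2277]
tcp_rot: [0.033, 0.999, 0.002, -0.001]
contact_force: [-0.5, 0.0, -0.5]
opening: 1.0
```

```bash
python3 -c "
from h import *
need([.597,-.0785,.153],176.3)"
```

```text
t 2.65 pos [ 0.5948 -0.0744  0.2277] yaw 176.17 tilt 0.26 open 1.0 F [-0.5  0.  -0.5] j6 -1.8
shift mm [-2.6 -4.2 74.7] after turn: [-2.4 -3.9 74.7] turn deg [ 0.21 -0.15 -0.13]
```

Now I'll lower and close gently on the bar.

Request:
apply_moves(
  moves=[
    [[-0.003, -0.004, 0.025, 0.2, -0.2, 0, -1], [0, 0, 0.02, 0, 0, 0, -1], [0, 0, 0.015, 0, 0, 0, -1], [0, 0, 0.01, 0, 0, 0, -1], [0, 0, 0, 0, 0, 0, -1]],
  ],
)

```text
time: 3.15
eef_pos: [0.5986, -0.0746, 0.1607]
tcp_rot: [0.031, 1.0, -0.0, 0.003]
contact_force: [-0.1, 0.0, 0.3]
opening: 0.999
```

```bash
python3 -c "
from h import *
need([.597,-.0785,.153],176.3)"
```

```text
t 3.15 pos [ 0.5986 -0.0746  0.1607] yaw 176.46 tilt 0.4 open 0.999 F [-0.1  0.   0.3] j6 -1.8
shift mm [ 1.4 -4.   7.7] after turn: [ 1.4 -4.   7.7] turn deg [-0.01  0.4   0.16]
```

Request:
apply_moves(
  moves=[
    [[0, -0.004, 0.006, 0, 0.3, 0, -1], [0, 0, 0, 0, 0, 0, 1], [0, 0, 0, 0, 0, 0, 1], [0, 0, 0, 0, 0, 0, 1], [0, 0, 0, 0, 0, 0, 1], [0, 0, 0, 0, 0, 0, 1], [0, 0, 0, 0, 0, 0, 1], [0, 0, 0, 0, 0, 0, 1]],
  ],
  force=30,
)

```text
time: 3.95
eef_pos: [0.6006, -0.0784, 0.1588]
tcp_rot: [0.031, 1.0, 0.0, 0.004]
contact_force: [-0.6, 1.6, 0.1]
opening: 0.154
```

```bash
python3 -c "
from h import *
need([.597,-.0785,.153],220)"
```

```text
t 3.95 pos [ 0.6006 -0.0784  0.1588] yaw 176.42 tilt 0.44 open 0.154 F [-0.6  1.6  0.1] j6 -1.81
shift mm [ 3.7 -0.3  5.8] after turn: [2.8 2.3 5.8] turn deg [ -0.13   0.43 -43.58]
```

The grip is a bit high on the bar, so I'll reopen, go 6 mm lower and centre along the bar.

Request:
apply_moves(
  moves=[
    [[0, 0, 0, 0, 0.3, 0, 0.2], [0, 0, 0, 0, 0, 0, 0.2], [0.004, 0, 0.008, 0, 0, 0, 0.2], [0, 0, 0, 0, 0, 0, 0.2], [0, 0, 0, 0, 0, 0, 1], [0, 0, 0, 0, 0, 0, 1], [0, 0, 0, 0, 0, 0, 1], [0, 0, 0, 0, 0, 0, 1], [0, 0, 0, 0, 0, 0, 1]],
  ],
  force=40,
)

```text
time: 4.85
eef_pos: [0.596, -0.0781, 0.1499]
tcp_rot: [0.031, 1.0, 0.0, 0.001]
contact_force: [-0.2, 1.5, -0.0]
opening: 0.158
```

```bash
python3 -c "
from h import *
need([.597,-.0785,.153],220)"
```

```text
t 4.85 pos [ 0.596  -0.0781  0.1499] yaw 176.43 tilt 0.07 open 0.158 F [-0.2  1.5 -0. ] j6 -1.81
shift mm [-1.  -0.3 -3.1] after turn: [-0.5 -0.9 -3.1] turn deg [ 1.000e-02  7.000e-02 -4.357e+01]
```

Request:
apply_moves(
  moves=[
    [[0, 0, -0.001, 0, 0, -7, 1], [0, 0, 0, 0, 0, -7, 1], [0, 0, 0, 0, 0, -7, 1], [0, 0, 0, 0, 0, -7, 1], [0, 0, 0, 0, 0, -7, 1], [0, 0, 0, 0, 0, -6, 1], [0, 0, 0, 0, 0, 0, 1], [0, 0, 0, 0, 0, 0, 1]],
  ],
)

```text
time: 5.65
eef_pos: [0.5967, -0.0802, 0.1499]
tcp_rot: [-0.332, 0.943, -0.002, 0.001]
contact_force: [-0.1, 1.2, -0.8]
opening: 0.159
```

```bash
python3 - <<'E'
from h import *
need([.597,-.0785,.153],220)
w,_,_=shot('wrist','pics/w2.png'); t,_,_=shot('top','pics/t2.png'); s,_,_=shot('scene','pics/s2.png')
f=lambda im,x,y,w,h:cv2.resize(im[y:y+h,x:x+w],(400,300),interpolation=cv2.INTER_CUBIC)
cv2.imwrite('pics/c3.png',np.vstack([np.hstack([f(t,280,160,72,54),f(s,280,250,88,66)]),np.hstack([f(w,0,0,640,480),f(w,160,160,320,240)])]))
E
```

```text
t 5.65 pos [ 0.5967 -0.0802  0.1499] yaw -141.17 tilt 0.25 open 0.159 F [-0.1  1.2 -0.8] j6 -2.55
shift mm [-1.3  1.2 -3.1] after turn: [-1.3  1.2 -3.1] turn deg [-0.24  0.06 -1.17]
```

View pics/c3.png

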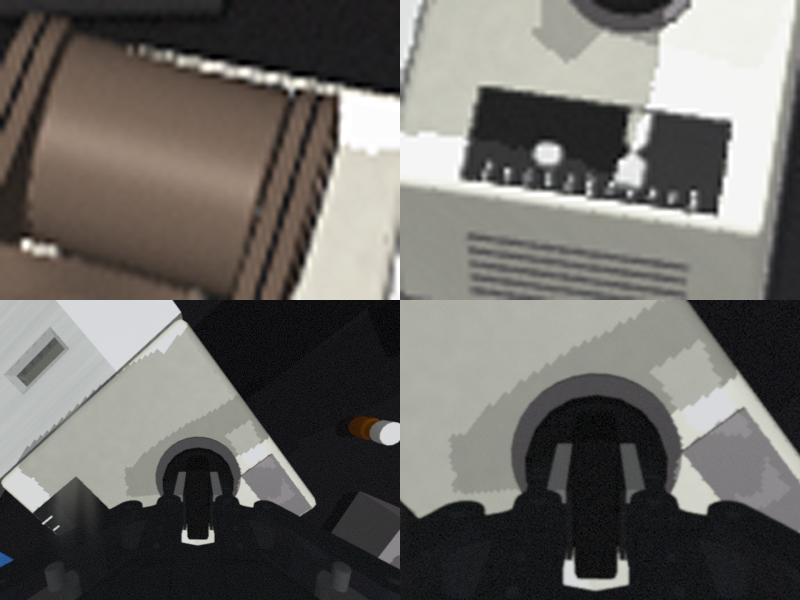

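The scene crop shows the pointer tip touching the arrow rider's tip, with the round rider well to the left. I'll release, rise and turn back towards the stand's heading, then verify from above.

Request:
apply_moves(
  moves=[
    [[0, 0, 0, 0, 0, 0, -1], [0, 0, 0, 0, 0, 0, -1], [0, 0, 0, 0, 0, 0, -1], [0, 0, 0, 0, 0, 0, -1], [0, 0, -0.03, 0, 0, 0, -1], [0, 0, -0.04, 0, 0, 0, -1], [0, 0, -0.04, 0, 0, 8, -1], [0, 0, -0.04, 0, 0, 8, -1], [0, 0, 0, 0, 0, 8, -1], [0, 0, 0, 0, 0, 8, -1], [0, 0, 0, 0, 0, 8, -1], [0, 0, 0, 0, 0, 0, -1]],
  ],
)

```text
time: 7.0
eef_pos: [0.5962, -0.0804, 0.3073]
tcp_rot: [0.025, 1.0, -0.002, 0.003]
contact_force: [0.5, 0.4, 0.8]
opening: 1.0
```

```bash
python3 - <<'E'
from h import *
need([.52,.281,.26],195.8)
im,K,T=shot('wrist','pics/w3.png'); c=proj(K,T,[.69,-.09,.135]); print(c)
x,y=(c-[75,75]).astype(int); x=max(0,min(x,490)); y=max(0,min(y,330)); print(x,y)
cv2.imwrite('pics/c4.png',cv2.resize(im[y:y+150,x:x+150],(600,600),interpolation=cv2.INTER_CUBIC))
E
```

```text
t 7.0 pos [ 0.5962 -0.0804  0.3073] yaw 177.15 tilt 0.42 open 1.0 F [0.5 0.4 0.8] j6 -1.82
shift mm [ 94.3 357.4  45.1] after turn: [-25.1 368.5  47.3] turn deg [ -0.32   0.27 -18.65]
[312.719944   306.90966734]
237 231
```

View pics/c4.png

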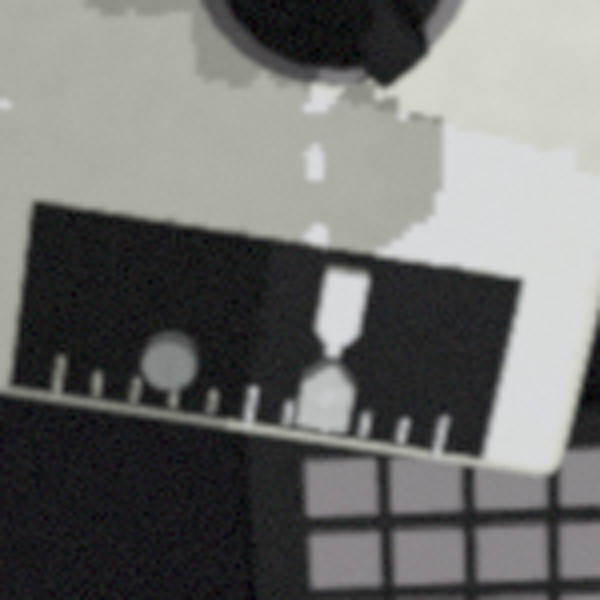

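The pointer tip is at crop (333,357) and the arrow tip at (327,365). Allowing for the station's slant they agree to about 1 mm, so the pointer is aligned. Next is the stand.

Request:
apply_moves(
  moves=[
    [[0, 0, 0, 0, 0, -6.2, -1], [0, 0, 0, 0, 0, -6.2, -1], [0, 0, 0, -0.3, 0.2, -6.2, -1], [-0.003, 0.042, 0, 0, 0, 0, -1], [-0.003, 0.042, 0.004, 0, 0, 0, -1], [-0.003, 0.042, 0.004, 0, 0, 0, -1], [-0.003, 0.042, 0.004, 0, 0, 0, -1], [-0.003, 0.042, 0.004, 0, 0, 0, -1], [-0.003, 0.042, 0.004, 0, 0, 0, -1], [-0.003, 0.042, 0.004, 0, 0, 0, -1], [-0.003, 0.042, 0.004, 0, 0, 0, -1], [0, 0, 0, 0, 0, 0, -1]],
  ],
)

```text
time: 8.25
eef_pos: [0.5127, 0.2566, 0.274]
tcp_rot: [-0.161, 0.987, -0.0, -0.002]
contact_force: [-0.7, -0.9, -0.3]
opening: 0.995
```

```bash
python3 - <<'E'
from h import *
need([.52,.281,.26],195.8)
im,K,T=shot('wrist','pics/w4.png'); c=proj(K,T,[.525,.26,.1]); print(c)
x,y=(c-[100,100]).astype(int); x=max(0,min(x,440)); y=max(0,min(y,280)); print(x,y)
cv2.imwrite('pics/c5.png',cv2.resize(im[y:y+200,x:x+200],(600,600),interpolation=cv2.INTER_CUBIC))
E
```

```text
t 8.25 pos [0.5127 0.2566 0.274 ] yaw -161.42 tilt 0.22 open 0.995 F [-0.7 -0.9 -0.3] j6 -1.61
shift mm [-14.7  20.9  14. ] after turn: [-13.6  21.5  14. ] turn deg [ 0.01 -0.22  2.78]
[316.21007383 229.43796184]
216 129
```

View pics/c5.png

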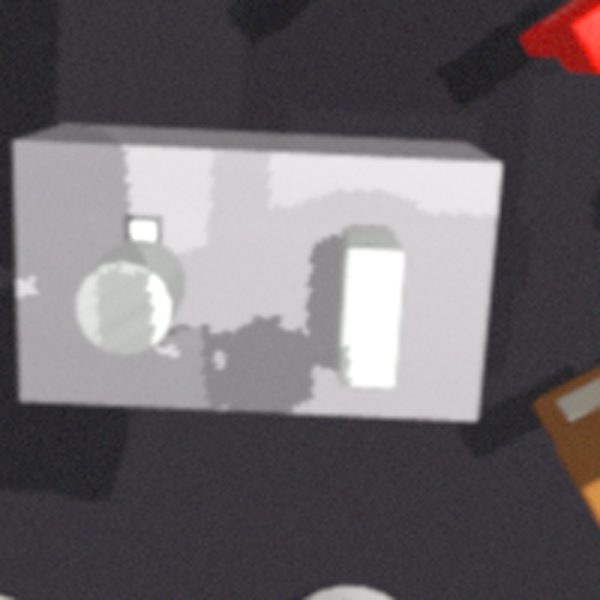

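The flat handle's top is the bright rectangle at crop (345–404, 248–388), and the round wiper is at (125,308). I'll measure it by mask. Fully open the fingers would nearly touch the wiper, so I'll go in half open.

```bash
python3 - <<'E'
from h import *
im,K,T=load('pics/w4.png'); g=cv2.cvtColor(im,cv2.COLOR_BGR2GRAY)
x0,y0,x1,y1=216+105,129+75,216+140,129+135
m=(g[y0:y1,x0:x1]>228).astype(np.uint8); n,l,st,ce=cv2.connectedComponentsWithStats(m); i=1+st[1:,4].argmax(); print(st[i])
ys,xs=np.nonzero(l==i); r=cv2.minAreaRect(np.c_[xs+x0,ys+y0].astype(np.float32)); 
P=np.array([onz(K,T,*p,.115) for p in cv2.boxPoints(r)]); c=P.mean(0)
e=[P[1]-P[0],P[2]-P[1]]; e.sort(key=np.linalg.norm); print(r,[np.linalg.norm(v) for v in e],"yaw",np.degrees(np.arctan2(e[1][1],e[1][0])),"c",c.round(4))
f=lambda x,y,z:onz(K,T,216+x/3-.3,129+y/3-.3,z)
q=[f(*p,.115) for p in((344,248),(405,250),(397,388),(343,386))];print(np.mean(q,0).round(4))
S=[f(*p,.075) for p in((13,141),(502,162),(479,421),(20,402))];sc=np.mean(S,0);v=S[1]-S[0]+S[2]-S[3];yw=np.degrees(np.arctan2(-v[0],v[1]));print("stand",sc.round(4),yw,[np.linalg.norm(S[k]-S[k-1]).round(4) for k in range(4)],"plate exp",sc[:2]+.0375*np.array([-np.sin(np.radians(yw)),np.cos(np.radians(yw))]))
need([*c[:2],.22],yw+180)
E
```

```text
[  9   8  21  46 818]
((339.6078186035156, 234.5450439453125), (18.726472854614258, 45.763511657714844), 4.23639440536499) [np.float64(0.01660088581917174), np.float64(0.042577699891300766)] yaw -164.92819268547083 c [0.5196 0.2804 0.115 ]
[0.5197 0.2806 0.115 ]
stand [0.5306 0.2449 0.075 ] 16.118871632650478 [np.float64(0.09), np.float64(0.1597), np.float64(0.0901), np.float64(0.1602)] plate exp [0.52022211 0.28089984]
t 8.3 pos [0.5136 0.2548 0.2743] yaw -161.51 tilt 0.21 open 1.0 F [-0.3 -0.4 -0.1] j6 -1.61
shift mm [-14.1  22.5  54.2] after turn: [-12.9  23.   54.3] turn deg [-0.07 -0.2   2.37]
```

Request:
apply_moves(
  moves=[
    [[-0.004, 0.008, 0.01, 0, -0.2, 2.5, 0], [-0.005, 0.008, 0.02, 0, 0, 0, 0], [-0.005, 0.008, 0.025, 0, 0, 0, 0], [0, 0, 0.025, 0, 0, 0, 0], [0, 0, 0.025, 0, 0, 0, 0], [0, 0, 0, 0, 0, 0, 0], [0, 0, 0, 0, 0, 0, 0]],
  ],
)

```text
time: 9.0
eef_pos: [0.5254, 0.2754, 0.1685]
tcp_rot: [-0.141, 0.99, -0.002, 0.003]
contact_force: [0.2, 0.4, 0.3]
opening: 0.503
```

```bash
python3 -c "
from h import *
need([.520,.2807,.081],195.8)"
```

```text
t 9.0 pos [0.5254 0.2754 0.1685] yaw -163.75 tilt 0.42 open 0.503 F [0.2 0.4 0.3] j6 -1.54
shift mm [ 4.1  7.1 87.4] after turn: [ 3.7  6.6 87.5] turn deg [-0.31  0.28  0.45]
```

Request:
apply_moves(
  moves=[
    [[0.004, 0.007, 0.0, -0.3, 0.3, 0.4, 0], [0, 0, 0.025, 0, 0, 0, 0], [0, 0, 0.02, 0, 0, 0, 0], [0, 0, 0, 0, 0, 0, 0]],
  ],
)

```text
time: 9.4
eef_pos: [0.5236, 0.2818, 0.1305]
tcp_rot: [-0.137, 0.991, 0.001, 0.006]
contact_force: [0.7, -0.3, 0.9]
opening: 0.502
```

```bash
python3 -c "
from h import *
need([.520,.2807,.081],195.8)"
```

```text
t 9.4 pos [0.5236 0.2818 0.1305] yaw -164.25 tilt 0.67 open 0.502 F [ 0.7 -0.3  0.9] j6 -1.52
shift mm [ 4.4 -0.1 49.4] after turn: [ 3.8 -0.  49.5] turn deg [ 0.08  0.66 -0.05]
```

Request:
apply_moves(
  moves=[
    [[0.004, 0, 0, 0, 0.6, 0, 0], [0, 0, 0.015, 0, 0, 0, 0], [0, 0, 0.015, 0, 0, 0, 0], [0, 0, 0.01, 0, 0, 0, 0], [0, 0, 0, 0, 0, 0, 0]],
  ],
)

```text
time: 9.9
eef_pos: [0.5223, 0.282, 0.0933]
tcp_rot: [-0.137, 0.991, 0.002, 0.004]
contact_force: [0.5, -0.7, -0.9]
opening: 0.498
```

```bash
python3 -c "
from h import *
need([.520,.2807,.081],195.8)"
```

```text
t 9.9 pos [0.5223 0.282  0.0933] yaw -164.22 tilt 0.53 open 0.498 F [ 0.5 -0.7 -0.9] j6 -1.52
shift mm [ 2.7 -0.6 12.3] after turn: [ 2.6 -0.6 12.3] turn deg [ 0.12  0.51 -0.02]
```

Request:
apply_moves(
  moves=[
    [[0.002, 0, 0.006, 0.1, 0.5, 0, 0], [0, 0, 0.005, 0, 0.2, 0, 0], [0, 0, 0, 0, 0, 0, 0]],
  ],
)

```text
time: 10.2
eef_pos: [0.5203, 0.2814, 0.081]
tcp_rot: [-0.137, 0.991, -0.0, -0.002]
contact_force: [-0.0, -0.2, -0.3]
opening: 0.502
```

```bash
python3 -c "
from h import *
need([.520,.2807,.081],195.8)"
```

```text
t 10.2 pos [0.5203 0.2814 0.081 ] yaw -164.22 tilt 0.29 open 0.502 F [-0.  -0.2 -0.3] j6 -1.52
shift mm [ 0.4 -0.6 -0. ] after turn: [ 0.4 -0.6 -0. ] turn deg [ 0.01 -0.29 -0.02]
```

Request:
apply_moves(
  moves=[
    [[0, 0, 0, 0, -0.2, 0, 1], [0, 0, 0, 0, 0, 0, 1], [0, 0, 0, 0, 0, 0, 1], [0, 0, 0, 0, 0, 0, 1], [0, 0, 0, 0, 0, 0, 1], [0, 0, 0, 0, 0, 0, 1]],
  ],
  force=60,
)

```text
time: 10.8
eef_pos: [0.5203, 0.2814, 0.0811]
tcp_rot: [-0.137, 0.991, -0.0, -0.001]
contact_force: [-0.7, 0.1, -0.6]
opening: 0.203
```

```bash
python3 -c "
from h import *
need([.520,.2807,.081],195.8)"
```

```text
t 10.8 pos [0.5203 0.2814 0.0811] yaw -164.22 tilt 0.06 open 0.203 F [-0.7  0.1 -0.6] j6 -1.52
shift mm [ 0.5 -0.6  0.1] after turn: [ 0.5 -0.6  0.1] turn deg [ 0.   -0.06 -0.02]
```

Request:
apply_moves(
  moves=[
    [[0, 0, -0.01, 0, 0, 0, 1], [0, 0, -0.015, 0, 0, 0, 1], [0, 0, -0.02, 0, 0, 0, 1], [0, 0, -0.02, 0, 0, 0, 1], [0, 0, -0.03, 0, 0, 0, 1], [0, 0, -0.03, 0, 0, 0, 1], [0, 0, -0.03, 0, 0, 0, 1], [0, 0, -0.03, 0, 0, 0, 1], [0, 0, -0.03, 0, 0, 0, 1], [0, 0, 0, 0, 0, 0, 1]],
  ],
)

```text
time: 11.8
eef_pos: [0.5196, 0.2813, 0.3161]
tcp_rot: [-0.137, 0.991, 0.001, 0.004]
contact_force: [1.4, 0.0, -0.6]
opening: 0.2
```

```bash
python3 - <<'E'
from h import *
import numpy as np
c,s=np.cos(YAW),np.sin(YAW)
print("slot from frame",C0+np.array([.075*s,-.075*c]))
im,K,T=load('pics/w1.png')  # slot mouth seen from wrist, z=.13
g=cv2.cvtColor(im,cv2.COLOR_BGR2GRAY)[175:250,150:195]
m=(g<60).astype(np.uint8);n,l,st,ce=cv2.connectedComponentsWithStats(m)
for i in range(1,n):
    if st[i,4]>30: print("dark",st[i],onz(K,T,*(ce[i]+[150,175]),.13).round(4))
need([.602,-.222,.29],180-12.1)
E
```

```text
slot from frame [ 0.60127861 -0.22333374]
dark [ 18  17  11  40 208] [ 0.6008 -0.2186  0.13  ]
t 11.8 pos [0.5196 0.2813 0.3161] yaw -164.21 tilt 0.43 open 0.2 F [ 1.4  0.  -0.6] j6 -1.52
shift mm [  57.9 -506.7   25.4] after turn: [-186.  -474.8   26.1] turn deg [ 0.13  0.41 27.89]
```

Request:
apply_moves(
  moves=[
    [[0, 0, 0, 0, 0.2, 7, 1], [0, 0, 0, 0, 0.2, 7, 1], [0, 0, 0, 0, 0, 7, 1], [0, 0, 0, 0, 0, 7, 1], [-0.016, -0.042, 0, 0, 0, 0, 1], [-0.016, -0.042, 0, 0, 0, 0, 1], [-0.016, -0.042, 0, 0, 0, 0, 1], [-0.016, -0.042, 0, 0, 0, 0, 1], [-0.016, -0.042, 0, 0, 0, 0, 1], [-0.016, -0.042, 0, 0, 0, 0, 1], [-0.016, -0.042, 0, 0, 0, 0, 1], [-0.016, -0.042, 0, 0, 0, 0, 1]],
  ],
)

```text
time: 13.0
eef_pos: [0.5601, -0.0816, 0.3053]
tcp_rot: [0.111, 0.994, 0.001, -0.008]
contact_force: [0.6, -1.1, -1.8]
opening: 0.201
```

```bash
python3 -c "
from h import *
need([.601,-.222,.29],180-12.1)"
```

```text
t 13.0 pos [ 0.5601 -0.0816  0.3053] yaw 167.29 tilt 0.9 open 0.201 F [ 0.6 -1.1 -1.8] j6 -1.67
shift mm [ -71.1 -128.    14.1] after turn: [ -69.5 -128.7   15.3] turn deg [ 0.04 -0.9  -0.61]
```

Request:
apply_moves(
  moves=[
    [[-0.036, -0.042, 0.005, 0, -0.5, 0, 1], [-0.036, -0.042, 0.005, 0, -0.4, -0.3, 1], [-0.036, -0.042, 0.005, 0, 0, 0, 1], [0, 0, 0.02, 0, 0, 0, 1], [0, 0, 0.02, 0, 0, 0, 1], [0, 0, 0, 0, 0, 0, 1], [0, 0, 0, 0, 0, 0, 1]],
  ],
)

```text
time: 13.7
eef_pos: [0.6255, -0.2219, 0.241]
tcp_rot: [0.113, 0.994, 0.002, -0.006]
contact_force: [0.2, -0.3, -1.5]
opening: 0.207
```

```bash
python3 - <<'E'
from h import *
need([.601,-.222,.25],180-12.1)
im,K,T=shot('wrist','pics/w5.png'); s=ctrl.get_state(); np.savez('pics/w5s.npz',p=s['eef_pos'],q=s['tcp_rot'])
print(proj(K,T,[.601,-.222,.13]))
cv2.imwrite('pics/c6.png',cv2.resize(im[150:390,200:440],(600,600),interpolation=cv2.INTER_CUBIC))
E
```

```text
t 13.7 pos [ 0.6255 -0.2219  0.241 ] yaw 167.02 tilt 0.71 open 0.207 F [ 0.2 -0.3 -1.5] j6 -1.84
shift mm [23.9 -5.5 -8.7] after turn: [23.9 -5.2 -9. ] turn deg [ 0.18 -0.69 -0.88]
[308.90995515 202.79179953]
```

View pics/c6.png

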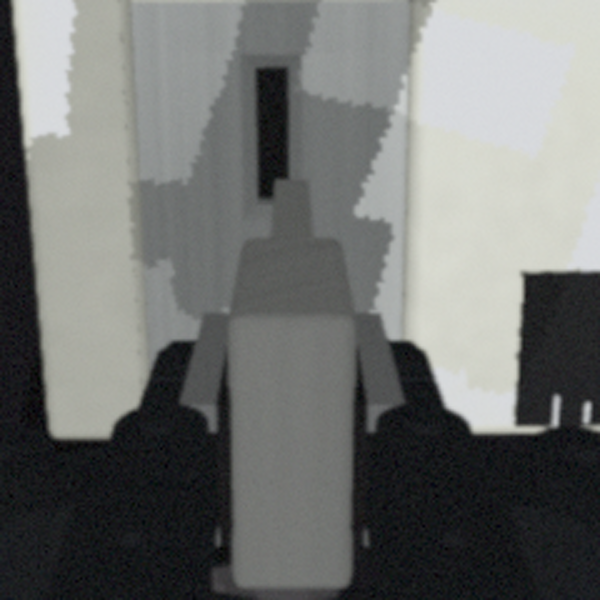

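The wrist view shows the slot's dark opening at crop x 257–288, y 68–198, with its flare from 243 to 301. The near end of the blade's foot is at x 274–309, y 180, and the handle's near top edge runs from (229,316) to (355,316). I'll compute the offset in tool axes from this one view, so calibration bias cancels.

```bash
python3 - <<'E'
from h import *
im,K,T=load('pics/w5.png'); z=np.load('pics/w5s.npz'); p,R=z['p'],Ro.from_quat(z['q'])
f=lambda x,y,h:onz(K,T,200+x/2.5-.3,150+y/2.5-.3,h)
tl=lambda P:(R.inv().apply(P-p)*1000).round(1)
print("foot near edge L,R (tool mm)",tl(f(274,181,p[2]-.064)),tl(f(309,181,p[2]-.064)))
print("handle near top L,R",tl(f(230,316,p[2]+.034)),tl(f(355,316,p[2]+.034)), "handle bottom near",tl(f(245,240,p[2]-.006)),tl(f(339,240,p[2]-.006)))
a,b=f(257,68,.126),f(288,68,.126); c,d=f(258,180,.126),f(288,150,.126)
print("slot near edge",tl(a),tl(b),"width",np.linalg.norm(a-b)*1000); n=(a+b)/2
v=f(272.5,68,.126)-f(273.5,170,.126); print("slot yaw via sides",np.degrees(np.arctan2(v[1],v[0])))
fl=f(243,54,.13),f(301,54,.13);print("flare near",tl(fl[0]),tl(fl[1]))
ax=np.array([np.cos(np.radians(-12.1)),np.sin(np.radians(-12.1)),0])
print("slot centre world",(n+.021*ax).round(4),(sum(fl)/2+.025*ax).round(4),"tool",tl(n+.021*ax))
E
```

```text
foot near edge L,R (tool mm) [18.3 -4.8 64.2] [18.3  3.7 64.2]
handle near top L,R [ 22.5  -8.7 -33.7] [ 22.5   8.1 -33.7] handle bottom near [20.9 -8.8  6.2] [20.9  8.   6.3]
slot near edge [ 40.7 -10.8 115.2] [ 40.7  -1.7 115.3] width 9.14166255796053
slot yaw via sides 167.25921250510294
flare near [ 45.1 -14.6 111.3] [ 45.1   2.1 111.3]
slot centre world [ 0.6034 -0.2223  0.126 ] [ 0.603  -0.2222  0.13  ] tool [ 19.7  -5.9 115. ]
```

Request:
apply_moves(
  moves=[
    [[0.012, -0.0025, 0, 0, -0.6, -0.6, 1], [0.012, -0.0025, 0.005, 0, -0.2, 0, 1], [0, 0, 0, 0, 0, 0, 1]],
  ],
)

```text
time: 14.05
eef_pos: [0.6011, -0.2199, 0.2394]
tcp_rot: [0.106, 0.994, 0.001, 0.003]
contact_force: [0.7, 0.3, -1.6]
opening: 0.2
```

```bash
python3 -c "
from h import *
need([.6033,-.2217,.215],167.7)"
```

```text
t 14.05 pos [ 0.6011 -0.2199  0.2394] yaw 167.8 tilt 0.37 open 0.2 F [ 0.7  0.3 -1.6] j6 -1.87
shift mm [-2.4 -1.4 24.4] after turn: [-2.5 -1.3 24.4] turn deg [0.12 0.35 0.1 ]
```

Request:
apply_moves(
  moves=[
    [[-0.0025, -0.0015, 0.005, 0.1, 0.4, 0.1, 1], [0, 0, 0.009, 0, 0.2, 0, 1], [0, 0, 0.008, 0, 0, 0, 1], [0, 0, 0, 0, 0, 0, 1]],
  ],
)

```text
time: 14.45
eef_pos: [0.6057, -0.2215, 0.2191]
tcp_rot: [0.106, 0.994, -0.001, 0.0]
contact_force: [0.4, 0.3, -0.6]
opening: 0.199
```

```bash
python3 -c "
from h import *
need([.6033,-.2217,.202],167.7)"
```

```text
t 14.45 pos [ 0.6057 -0.2215  0.2191] yaw 167.78 tilt 0.07 open 0.199 F [ 0.4  0.3 -0.6] j6 -1.86
shift mm [ 2.4 -0.7 17.1] after turn: [ 2.3 -0.7 17.1] turn deg [-0.06  0.04  0.08]
```

Request:
apply_moves(
  moves=[
    [[0.0022, -0.0007, 0.004, 0, 0, 0, 1], [0, 0, 0.004, 0, 0, 0, 1], [0, 0, 0, 0, 0, 0, 1]],
  ],
)

```text
time: 14.75
eef_pos: [0.6034, -0.2216, 0.2095]
tcp_rot: [0.106, 0.994, -0.0, -0.0]
contact_force: [-0.9, -0.4, -1.7]
opening: 0.202
```

```bash
python3 - <<'E'
from h import *
need([.6033,-.2217,.202],167.7)
im,K,T=shot('wrist','pics/w6.png')
t=ctrl.read_camera('top')[:,:,::-1]; s=ctrl.read_camera('scene')[:,:,::-1]
f=lambda im,x,y,w,h:cv2.resize(im[y:y+h,x:x+w],(400,400),interpolation=cv2.INTER_CUBIC)
cv2.imwrite('pics/c7.png',np.hstack([f(im,260,170,100,100),f(s,215,200,110,110)]))
E
```

```text
t 14.75 pos [ 0.6034 -0.2216  0.2095] yaw 167.8 tilt 0.05 open 0.202 F [-0.9 -0.4 -1.7] j6 -1.87
shift mm [ 0.1 -0.1  7.5] after turn: [ 0.1 -0.1  7.5] turn deg [-0.04 -0.04  0.1 ]
```

View pics/c7.png

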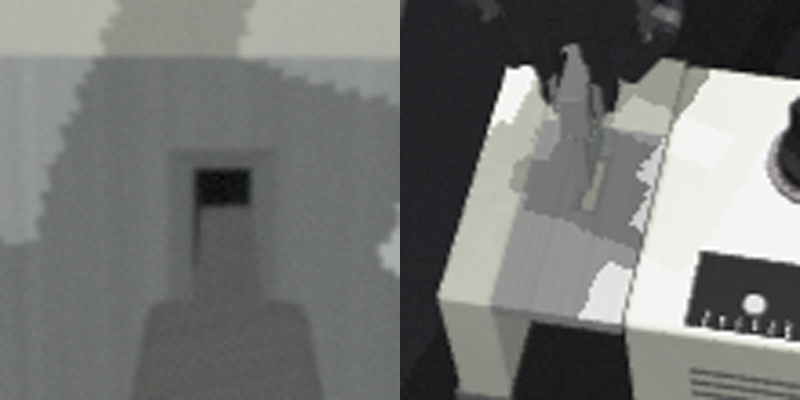

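The wrist crop shows the slot opening at x 195–250 and the blade at 200–252. The blade is about 0.5 mm to +y, well within the flare. I'll correct that and lower in stages.

Request:
apply_moves(
  moves=[
    [[0, -0.0005, 0.004, 0, 0, 0, 1], [0, 0, 0.005, 0, 0, 0, 1], [0, 0, 0.005, 0, 0, 0, 1], [0, 0, 0.004, 0, 0, 0, 1], [0, 0, 0, 0, 0, 0, 1]],
  ],
)

```text
time: 15.4
eef_pos: [0.6039, -0.2226, 0.1916]
tcp_rot: [0.106, 0.994, -0.001, 0.001]
contact_force: [0.5, 0.3, -1.3]
opening: 0.201
```

```bash
python3 -c "
from h import *
need([.6033,-.2222,.146],167.7)"
```

```text
t 15.4 pos [ 0.6039 -0.2226  0.1916] yaw 167.79 tilt 0.13 open 0.201 F [ 0.5  0.3 -1.3] j6 -1.87
shift mm [ 0.8  0.3 45.6] after turn: [ 0.7  0.2 45.6] turn deg [-0.08  0.11  0.09]
```

Request:
apply_moves(
  moves=[
    [[0.0007, 0.0002, 0.004, 0, 0.1, 0, 1], [0, 0, 0.005, 0, 0, 0, 1], [0, 0, 0.005, 0, 0, 0, 1], [0, 0, 0, 0, 0, 0, 1]],
  ],
)

```text
time: 15.8
eef_pos: [0.6032, -0.2222, 0.1762]
tcp_rot: [0.106, 0.994, -0.001, -0.0]
contact_force: [0.6, -0.8, -1.5]
opening: 0.199
```

```bash
python3 -c "
from h import *
need([.6033,-.2222,.146],167.7)"
```

```text
t 15.8 pos [ 0.6032 -0.2222  0.1762] yaw 167.79 tilt 0.08 open 0.199 F [ 0.6 -0.8 -1.5] j6 -1.87
shift mm [-0.1  0.1 30.2] after turn: [-0.1  0.  30.2] turn deg [-0.08 -0.02  0.09]
```

The blade is in the slot with no contact force. Lowering the remaining 30 mm.

Request:
apply_moves(
  moves=[
    [[0, 0, 0.005, 0, 0, 0, 1], [0, 0, 0.006, 0, 0, 0, 1], [0, 0, 0.006, 0, 0, 0, 1], [0, 0, 0.005, 0, 0, 0, 1], [0, 0, 0, 0, 0, 0, 1]],
  ],
)

```text
time: 16.3
eef_pos: [0.6031, -0.2222, 0.152]
tcp_rot: [0.106, 0.994, -0.001, -0.0]
contact_force: [0.5, -0.6, -2.5]
opening: 0.204
```

```bash
python3 -c "
from h import *
need([.6033,-.2222,.146],167.7)"
```

```text
t 16.3 pos [ 0.6031 -0.2222  0.152 ] yaw 167.79 tilt 0.08 open 0.204 F [ 0.5 -0.6 -2.5] j6 -1.87
shift mm [-0.2  0.   6. ] after turn: [-0.2  0.   6. ] turn deg [-0.07 -0.04  0.09]
```

Request:
apply_moves(
  moves=[
    [[0, 0, 0.004, 0, 0, 0, 1], [0, 0, 0.0015, 0, 0, 0, 1], [0, 0, 0, 0, 0, 0, 1], [0, 0, 0, 0, 0, 0, 1], [0, 0, 0, 0, 0, 0, 1]],
  ],
)

```text
time: 16.8
eef_pos: [0.6034, -0.2223, 0.1464]
tcp_rot: [0.106, 0.994, -0.001, -0.0]
contact_force: [-0.1, -0.3, -1.8]
opening: 0.201
```

```bash
python3 - <<'E'
from h import *
need([.6033,-.2222,.146],167.7)
w=ctrl.read_camera('wrist')[:,:,::-1]; s=ctrl.read_camera('scene')[:,:,::-1]
f=lambda im,x,y,w,h:cv2.resize(im[y:y+h,x:x+w],(400,400),interpolation=cv2.INTER_CUBIC)
cv2.imwrite('pics/c8.png',np.hstack([f(w,220,140,200,200),f(s,215,190,160,160)]))
E
```

```text
t 16.8 pos [ 0.6034 -0.2223  0.1464] yaw 167.79 tilt 0.08 open 0.201 F [-0.1 -0.3 -1.8] j6 -1.87
shift mm [0.1 0.1 0.4] after turn: [0.1 0.1 0.4] turn deg [-0.08  0.01  0.09]
```

View pics/c8.png

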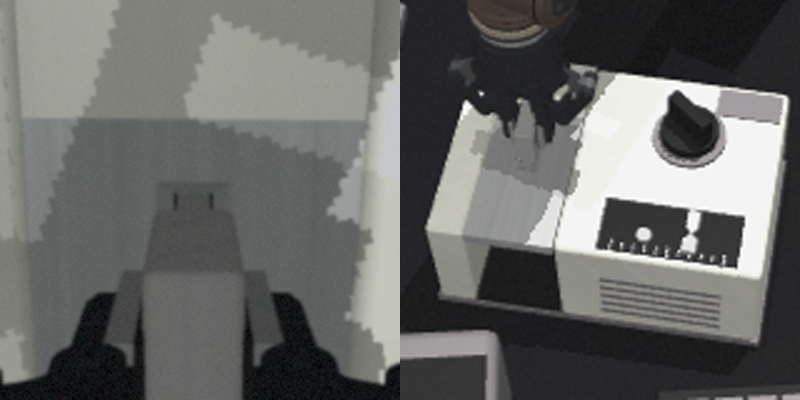

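The blade is centred in the slot, with gaps on both sides at crop (175,200) and (212,200). The handle is clear above the window and the pointer still meets the arrow rider (691,230). The arm is still, so I'm handing in.

```bash
python3 -c "
from h import *
print(ctrl.sign_off())"
```

```text
the job is handed in; nothing more can be done
None
```

I did both parts of the task in the order asked and handed the job in after about 17 s of the 67 s allowed.

- **Knob:** I turned it about 42° counter-clockwise and released it. From above, the pointer tip stands about 1 mm from the arrow rider's tip, within the 3 mm allowed. It still looked that way in the last scene picture.
- **Check plate:** I took the flat-handled plate from its stand and lowered it through the window slot. The pictures show the blade centred with a gap on each side.
- **Final hold:** The gripper holds the plate with 60 N, tilted less than 0.1°, and there was no notable contact force on the way in. The underside of the handle is about 10.4 mm above the window. I worked that out from the arm's position and the grasp height and did not measure it directly.

No check failed. The arrow rider's position differed by about 2 mm between camera views (81.6 to 83.5 mm along the scale). I settled this with the close look after releasing the knob. I touched nothing else with the gripper, but I did not re-photograph the stand or the other objects at the end.

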